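# Carry a test series of bottles over to the bench tray in order

## Robot

A 6-joint arm with a two-finger parallel gripper is mounted at the origin on the work surface. World frame = base frame: x ahead of the robot, y to its left, z up, the work surface at z = 0. Lengths are in m, angles in rad, forces in N, time in s.
With the tool pointing down it reaches from about 0.3 to 0.775 m from the base axis. Payload 14.6 kg.
Tool frame: the origin (TCP) lies at the very end of the fingers, on their centre line; the grasp point (between the pads) lies manip.grip_depth behind it (manip.grip_depth is the distance from the TCP to the grasp point, in m); x points along the fingers, y is the direction in which the jaws open and shut, and the axes are right-handed (so a half turn about x gives the same grasp; the last joint's range is limited). The gripper opens to 94 mm and grips with 3 to 60 N. Pads are 16 mm wide; open, the fingers measure 119 mm over their backs; the gripper's body (75 mm by 177 mm) begins 78 mm behind the grasp point.
Start: joints at [-1.187, 0.3, 1.521, -0, 1.321, -0.067], TCP at [0.24, -0.495, 0.172] pointing down, gripper open.
Joint ranges: [-3.03, 3.03], [-0.79, 2.21], [0.23, 2.52], [-1.04, 4.18], [0, 3.07], [-2.55, 2.55]. Speed limits (rad/s): [2.22, 2.22, 2.57, 3.14, 3.14, 3.14].

## Interface

Orientations are given as a unit quaternion [x, y, z, w].
In Python, from bench import manip gives the robot as it stands. The module is installed in compiled form; this text tells all that it offers.
- The arm moves only by the tool servo_tool, never from a script. Its argument "plan" is text: rows parted by semicolons, each of 7 numbers parted by spaces: the turn, a rotation vector about the tool's x, y, z in rad, then the shift along the tool's x, y, z in cm, then the opening, from 0 (shut) to 1 (fully open). In form: wx wy wz tx ty tz grip; .... A call has 1 to 12 rows; each row is the pose to reach, as a shift and turn from the pose commanded when the call began, along the tool's axes at that moment; what a row does not reach only later rows make up. A row lasts 1/8 s, in which the tool goes at most 62.5 mm and 10.7 degrees, less where a joint would pass 70% of its speed; a pose out of reach is approached as far as the arm can. A call with a gripper value outside its range is refused whole. The fingers move at their own pace and stop on an object; "newtons" is the grip in N (left out, the last holds). Time passes only in rows, so rows that repeat a pose let the fingers close. It gives the time, the measured TCP pose, the force and the opening at its end, in the units of the state.
- manip.read_state(): the state, without advancing time (a new reading comes with each control period).
- manip.camera(name): name is "scene" or "top" or "wrist"; returns the picture (400x640x3 uint8, red, green, blue); there is no depth.
- manip.get_calibration(name): a dict with "vfov" (degrees; the focal length in pixels is half the picture's height over the tangent of half this angle, whatever the lens; pixels are square), "cx", "cy" (the principal point, pixels), "T" (4x4, takes a point from camera to world coordinates). Camera axes: x right, y up, looking along -z (the intrinsics and any distortion apply to the point x, -y, -z); pixel columns grow to the right and rows downward; lengths in m; the calibration is good to about 2 mm. A picture is of the moment at which its call begins: read the wrist's pose just before it. get_calibration takes no time and is no camera call; for the wrist camera it gives the pose at the moment of the call.
- manip.finish_job(): hands the job in, once; it reports no verdict.
Trained networks look in the newest picture that a camera, given by its name, has taken for a name from the list of things; names that differ only in an ending like _2 or _b are one class to them, and where a whole thing is asked for, a point or a joint stands for the part that bears it (a point fixed in the world has none). Each returns a list of dicts, best first, with "score" (0 to 1); they miss things now and then, are a little off and sometimes report something else, mostly with a low value. They report only what shows in the picture. A call takes as long as a camera call. They do not tell look-alikes from the thing itself.
- manip.outline_of(camera, name): "region" (400x640 bool, what is visible of it) and "position" ([column, row] in pixels, amid what is visible of it).
The state is a dict: "t": time; "joint_pos": joint angles; "joint_vel": joint speeds; "joint_efforts": joint torques, N m; "tool_pos": TCP position; "tcp_rot": TCP orientation; "ft_force": force on the tool from outside, world axes, zero at the start; "wrist_torque": the same for the moment, N m; "finger_gap": finger opening in m.
Only numpy, scipy, OpenCV 4.12 (cv2) and the standard library are available. Lean on these libraries where they do the work, as an engineer would, in place of code of your own. Each camera call takes 0.05 s, during which the arm holds its last target.

## Task

Move the four capped bottles of the test series from the blue tray to the white tray, one to a compartment and in the same order counted from the red end: the bottle next to the blue tray's red end plate goes next to the white tray's red end plate, and so on (the trays may stand turned round). Keep the bottles upright, set each one down rather than dropping it, and leave the swab beaker and the brass weight where they are.

Things in the scene. Friction and masses are not known exactly. Their poses are not given: they have to be found in the camera images.
- blue_tray: blue fixed tray for a row of 4 bottles, 60 x 250 mm with end plates. Origin: centre of underside, on the bench; y along the row, z up. Floor 6 mm thick with dark liner, walls and dividers 28 mm high, 4 compartments 52 x 52 mm inside, centred at x 0, y -87, -29, 29, 87 mm. One end plate is red, one grey (either may be at +y). Holds the bottles at the start
- white_tray: white fixed tray for a row of 4 bottles, 60 x 250 mm with end plates. Origin: centre of underside, on the bench; y along the row, z up. Floor 6 mm thick with dark liner, walls and dividers 28 mm high, 4 compartments 52 x 52 mm inside, centred at x 0, y -87, -29, 29, 87 mm. One end plate is red, one grey (either may be at +y). Empty at the start; about in line with the blue tray, left or right of it
- blue_tray_red_end: red end plate of the blue tray, marks the first place in its row. 66 x 8 mm, 42 mm high; origin: centre of its underside, on the bench; 121 mm from the tray's centre along the row
- white_tray_red_end: red end plate of the white tray, marks the first place in its row. Same size and origin as the other; 121 mm from the white tray's centre along the row
- yellow_bottle: closed amber glass bottle with yellow cap and yellow stripe on its paper label; body 32 mm diameter, 60 mm high, cap 24 mm diameter from 68 to 86 mm (the top); about 85 g. Origin: centre of its underside; z up. Starts upright in the middle of a compartment of the blue tray, on its floor, 6 mm above the bench
- green_bottle: closed amber glass bottle with green cap and green stripe on its paper label; body 32 mm diameter, 60 mm high, cap 24 mm diameter from 68 to 86 mm (the top); about 85 g. Origin: centre of its underside; z up. Starts upright in the middle of a compartment of the blue tray, on its floor, 6 mm above the bench
- white_bottle: closed amber glass bottle with white cap and white stripe on its paper label; body 32 mm diameter, 60 mm high, cap 24 mm diameter from 68 to 86 mm (the top); about 85 g. Origin: centre of its underside; z up. Starts upright in the middle of a compartment of the blue tray, on its floor, 6 mm above the bench
- purple_bottle: closed amber glass bottle with purple cap and purple stripe on its paper label; body 32 mm diameter, 60 mm high, cap 24 mm diameter from 68 to 86 mm (the top); about 85 g. Origin: centre of its underside; z up. Starts upright in the middle of a compartment of the blue tray, on its floor, 6 mm above the bench
- swab_beaker: bystander: small open glass beaker, 60 mm diameter, 55 mm high, with wooden cotton swabs standing in it up to 80 mm; loose. Origin: centre of its underside
- brass_weight: bystander: flat round brass paper weight, 48 mm diameter, 26 mm high, 350 g; loose. Origin: centre of its underside
Mind the look-alikes: they are no part of the job. What is shaped like the white_tray_red_end but pink or purple is not meant.

How it is judged:
By the outcome, as a careful person would: the job done as asked, in the order asked, and still so for the second after the job is handed in, with the robot touching nothing.
It also fails if it takes over 90 s, if anything falls off the work surface, if the arm or the gripper's body presses on something with over 40 N, if the wrist force passes 120 N, or if a joint passes its speed limit or range.

## Working session

There is one attempt and no reset: what is moved stays moved. The work goes in short steps, Python scripts to look and compute and a tool call to move; the robot and the scene stay as the last step left them, time stands still between calls to the robot, and variables do not carry over. Pictures are saved under pics/ and viewed, and the job is handed in when it is done.

Besides the shell and the picture viewer there is one more tool, called after "Request:" as a command line: name --argument value ..., lists and objects as JSON in quotes. servo_tool: Moves the arm, as the interface text tells. Its arguments: {"type":"object","properties":{"plan":{"type":"string"},"newtons":{"type":"number"}},"required":["plan"]}

```bash
mkdir -p pics
python3 - <<'E'
from bench import manip
import cv2,numpy as np
for c in ["scene","top"]:
    im=manip.camera(c); cv2.imwrite(f"pics/{c}0.png",im[:,:,::-1])
    k=manip.get_calibration(c); print(c,{a:(np.round(b,4).tolist()) for a,b in k.items()})
s=manip.read_state()
print({k:np.round(v,4).tolist() for k,v in s.items()}, manip.grip_depth)
E
```

```text
scene {'vfov': 56.8304, 'cx': 315.7895, 'cy': 201.079, 'T': [[-0.8559, -0.3538, 0.3772, 0.8916], [0.5171, -0.5954, 0.6149, 0.5323], [0.0071, 0.7213, 0.6926, 0.5771], [0.0, 0.0, 0.0, 1.0]]}
top {'vfov': 52.9294, 'cx': 324.3313, 'cy': 199.9068, 'T': [[0.0218, 0.9902, -0.1377, 0.4672], [-0.9994, 0.0255, 0.0246, 0.0542], [0.0278, 0.1371, 0.9902, 0.948], [0.0, 0.0, 0.0, 1.0]]}
{'t': 0.1, 'joint_pos': [-1.1866, 0.3004, 1.5215, -0.0, 1.3207, -0.0666], 'joint_vel': [-0.0007, -0.0019, -0.002, 0.0014, 0.0001, -0.0002], 'joint_efforts': [0.0018, -53.2645, -35.3284, 0.071, 0.0235, -0.0], 'tool_pos': [0.2395, -0.4948, 0.1717], 'tcp_rot': [-0.6892, -0.1584, 0.6893, -0.1577], 'ft_force': [0.3876, -0.9275, -0.5603], 'wrist_torque': [0.0383, -0.0322, -0.0424], 'finger_gap': 0.0941} 0.0188
```

View pics/scene0.png

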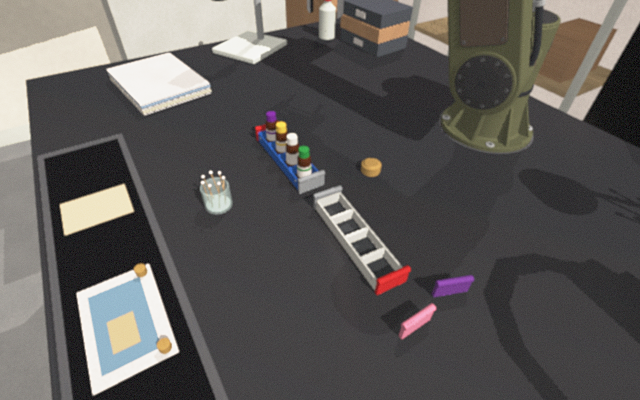

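View pics/top0.png

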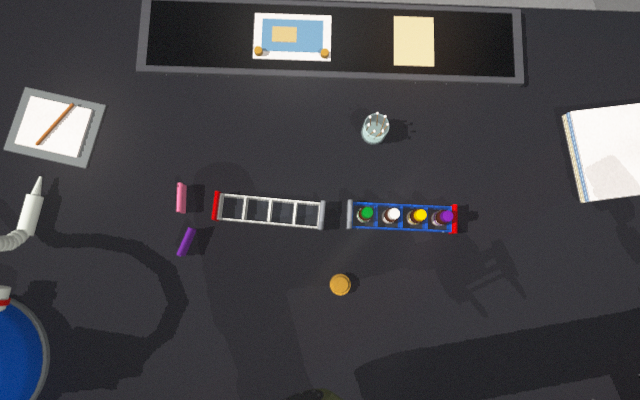

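The order from the blue red end (right, about 455,218) is purple, yellow, white, green. The white tray's red end is at its left (215,206). The pink (181,197) and purple (186,242) plates are free-standing look-alikes. I'll check this in an enlarged crop and measure.

```bash
cat > h.py <<'E'
from bench import manip
import cv2,numpy as np
from scipy.optimize import least_squares
def proj(c,P,k=None):
    k=k or manip.get_calibration(c); T=np.array(k["T"]); f=200/np.tan(np.radians(k["vfov"]/2))
    p=(np.atleast_2d(P)-T[:3,3])@T[:3,:3]
    return np.c_[k["cx"]+f*p[:,0]/-p[:,2], k["cy"]-f*p[:,1]/-p[:,2]]
def back(c,uv,z,k=None):
    k=k or manip.get_calibration(c); T=np.array(k["T"]); f=200/np.tan(np.radians(k["vfov"]/2))
    uv=np.atleast_2d(uv); d=np.c_[(uv[:,0]-k["cx"])/f,-(uv[:,1]-k["cy"])/f,-np.ones(len(uv))]@T[:3,:3].T
    return T[:3,3]+d*((z-T[2,3])/d[:,2])[:,None]
def boxpts(w,l,h): return np.array([[x,y,z] for x in(-w/2,w/2) for y in(-l/2,l/2) for z in(0,h)])
E
cat > m.py <<'E'
from h import *
ims={c:manip.camera(c) for c in("scene","top")}
names=["blue_tray","white_tray","blue_tray_red_end","white_tray_red_end","yellow_bottle","green_bottle","white_bottle","purple_bottle","swab_beaker","brass_weight"]
H=dict(blue_tray=.02,white_tray=.02,blue_tray_red_end=.03,white_tray_red_end=.03,swab_beaker=.04,brass_weight=.02)
for n in names:
    for c in("scene","top"):
        r=manip.outline_of(c,n)
        for d in r[:3]:
            if d["score"]<.2: continue
            print(n,c,round(d["score"],2),np.round(d["position"],1),int(d["region"].sum()),np.round(back(c,d["position"],H.get(n,.055))[0],3))
im=ims["top"]; cr=cv2.resize(im[170:270,160:480],(800,250),interpolation=cv2.INTER_CUBIC)
cv2.imwrite("pics/crop1.png",cr[:,:,::-1])
E
python3 m.py
```

```text
blue_tray scene 0.81 [281.5 162.3] 625 [ 0.589 -0.122  0.02 ]
blue_tray top 0.93 [402.5 221.3] 1711 [ 0.551 -0.152  0.02 ]
blue_tray top 0.58 [389.1 215.7] 228 [ 0.563 -0.121  0.02 ]
white_tray scene 0.66 [353.2 237.6] 3214 [0.578 0.165 0.02 ]
white_tray scene 0.49 [371.4 166.8] 316 [0.411 0.004 0.02 ]
white_tray top 0.8 [266.4 209.7] 2663 [0.57  0.165 0.02 ]
white_tray top 0.53 [401.6 220.4] 1779 [ 0.553 -0.15   0.02 ]
blue_tray_red_end scene 0.49 [257.6 130. ] 70 [ 0.585 -0.267  0.03 ]
blue_tray_red_end top 0.71 [453.4 221.8] 146 [ 0.551 -0.268  0.03 ]
white_tray_red_end scene 0.68 [416.8 324.5] 531 [0.602 0.371 0.03 ]
white_tray_red_end scene 0.59 [394.2 282.1] 511 [0.582 0.291 0.03 ]
white_tray_red_end scene 0.59 [451.5 286.7] 598 [0.502 0.349 0.03 ]
white_tray_red_end top 0.83 [181.1 196.5] 267 [0.594 0.359 0.03 ]
white_tray_red_end top 0.75 [184.8 242.2] 227 [0.491 0.344 0.03 ]
white_tray_red_end top 0.45 [213.1 205.5] 154 [0.575 0.285 0.03 ]
yellow_bottle scene 0.76 [276.6 141.4] 270 [ 0.581 -0.161  0.055]
yellow_bottle scene 0.44 [369.9 165.3] 259 [0.441 0.031 0.055]
yellow_b
[... 307 characters left out ...]
55]
white_bottle top 0.78 [388.9 214.4] 259 [ 0.562 -0.114  0.055]
white_bottle top 0.74 [414.8 215.6] 266 [ 0.561 -0.172  0.055]
white_bottle top 0.52 [401.6 219.7] 1745 [ 0.551 -0.142  0.055]
purple_bottle scene 0.49 [270.4 123.9] 330 [ 0.559 -0.24   0.055]
purple_bottle top 0.65 [441.7 219.8] 250 [ 0.553 -0.233  0.055]
swab_beaker scene 0.74 [217.9 194. ] 917 [ 0.767 -0.07   0.04 ]
swab_beaker top 0.64 [373.9 126.7] 644 [ 0.77  -0.081  0.04 ]
brass_weight scene 0.64 [372.3 165.7] 318 [0.407 0.002 0.02 ]
brass_weight scene 0.33 [356.4 237.9] 3215 [0.573 0.168 0.02 ]
brass_weight top 0.83 [340.5 285.8] 337 [ 0.401 -0.01   0.02 ]
brass_weight top 0.72 [373.7 125.5] 728 [ 0.78  -0.084  0.02 ]
```

View pics/crop1.png

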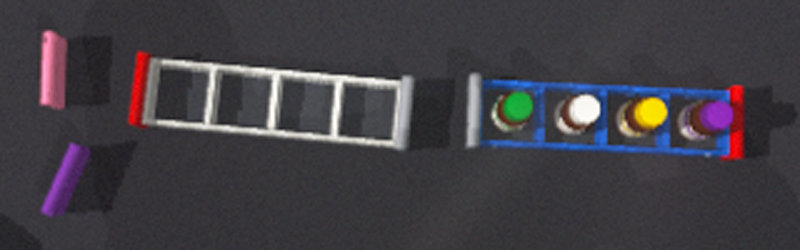

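```bash
cat > m2.py <<'E'
from h import *
import sys
ims={c:manip.camera(c) for c in("scene","top")}
K={c:manip.get_calibration(c) for c in ims}
roi={"scene":(100,200,240,340),"top":(190,240,340,470)}
caps={"purple":(135,150,80,40),"yellow":(20,35,140,90),"green":(50,80,100,50)}
def tri(uv):
    f=lambda P:np.r_[proj("scene",P,K["scene"])[0]-uv["scene"],proj("top",P,K["top"])[0]-uv["top"]]
    s=least_squares(f,[.57,0,.06]); return s.x,np.abs(s.fun).max()
for n,(a,b,sm,vm) in caps.items():
    uv={}
    for c in ims:
        hsv=cv2.cvtColor(ims[c],cv2.COLOR_RGB2HSV); m=((hsv[...,0]>=a)&(hsv[...,0]<=b)&(hsv[...,1]>=sm)&(hsv[...,2]>=vm)).astype(np.uint8)
        r=roi[c]; mm=np.zeros_like(m); mm[r[0]:r[1],r[2]:r[3]]=m[r[0]:r[1],r[2]:r[3]]
        k,l,st,ce=cv2.connectedComponentsWithStats(mm); i=1+np.argmax(st[1:,4]); uv[c]=ce[i]; print(n,c,st[i],ce[i].round(1))
    print(n,np.round(tri(uv)[0],4),tri(uv)[1])
# red ends
for n,ro in {"white_red":{"scene":(255,300,365,420),"top":(185,230,205,222)},"blue_red":{"top":(200,240,449,462),"scene":(118,142,248,268)}}.items():
  for c in ims:
    hsv=cv2.cvtColor(ims[c],cv2.COLOR_RGB2HSV); m=(((hsv[...,0]<8)|(hsv[...,0]>172))&(hsv[...,1]>150)&(hsv[...,2]>90))
    r=ro[c]; ys,xs=np.nonzero(m[r[0]:r[1],r[2]:r[3]]); print(n,c,xs.mean()+r[2],ys.mean()+r[0],len(xs),cv2.minAreaRect(np.c_[xs+r[2],ys+r[0]].astype(np.float32)))
for nm,(y0,y1,x0,x1),s in (("w",(185,235,205,330),6),("b",(190,240,342,467),6)):
    cv2.imwrite(f"pics/z_{nm}.png",cv2.resize(ims["top"][y0:y1,x0:x1],None,fx=s,fy=s,interpolation=cv2.INTER_CUBIC)[...,::-1])
E
python3 m2.py
```

```text
purple scene [266 110  11  12 114] [270.9 115.6]
purple top [440 210  13  13 125] [446.2 215.9]
purple [ 0.5588 -0.2337  0.0827] 0.26066597923636436
yellow scene [276 121  11  13 116] [281.  126.9]
yellow top [413 209  14  12 129] [419.7 214.5]
yellow [ 0.5602 -0.1757  0.0817] 0.3725001364388163
green scene [299 145  11  13 124] [303.9 151.4]
green top [361 207  12  12 113] [366.7 212.1]
green [ 0.5624 -0.0594  0.0824] 0.47431280836593714
white_red scene 392.03377110694186 279.56285178236396 533 ((392.18438720703125, 279.3337097167969), (15.125718116760254, 41.90489959716797), 64.65382385253906)
white_red top 214.96951219512195 205.04268292682926 164 ((215.3411102294922, 204.9829864501953), (6.498520851135254, 29.935810089111328), 6.115502834320068)
blue_red scene 259.1014492753623 129.2173913043478 69 ((258.1141052246094, 129.9798583984375), (8.520011901855469, 16.05694580078125), 34.99202346801758)
blue_red top 454.4767441860465 218.88372093023256 172 ((453.0, 218.5), (29.0, 8.0), 90.0)
```

View pics/z_w.png

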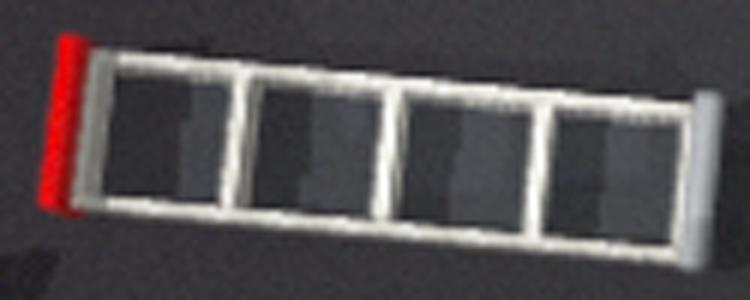

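View pics/z_b.png

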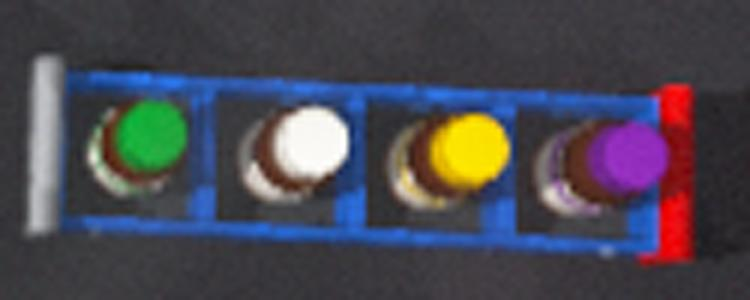

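```bash
cat > fit.py <<'E'
from h import *
k=manip.get_calibration("top")
c=lambda x,y:(205+x/6-.42,185+y/6-.42)
# local pts of white tray, +y' toward red
obs=[((.033,.125,.042),(62,33)),((-.033,.125,.042),(38,207)),((.033,-.125,.042),(722,92)),((-.033,-.125,.042),(705,268)),
((0,0,.028),(390,151)),((0,.058,.028),(236,138)),((0,-.058,.028),(540,165))]
L=np.array([o[0] for o in obs]);U=np.array([c(*o[1]) for o in obs])
def W(p): 
    a=p[2];R=np.array([[np.cos(a),-np.sin(a)],[np.sin(a),np.cos(a)]]);return np.c_[L[:,:2]@R.T+p[:2],L[:,2]]
s=least_squares(lambda p:(proj("top",W(p),k)-U).ravel(),[.57,.165,0])
print(s.x,np.round(s.fun.reshape(-1,2),2).tolist())
x,y,a=s.x
im=manip.camera("scene").copy()
for ly in(.087,.029,-.029,-.087):
    P=[x-np.sin(a)*ly,y+np.cos(a)*ly]; print(ly,np.round(P,4))
    for z in(.006,.028):
      q=[[P[0]+dx*np.cos(a)-dy*np.sin(a),P[1]+dx*np.sin(a)+dy*np.cos(a),z] for dx,dy in((-.026,-.026),(.026,-.026),(.026,.026),(-.026,.026))]
      if z==.028: cv2.polylines(im,[np.round(proj("scene",q)*16).astype(int)],True,(0,255,0),1,cv2.LINE_AA,4)
cv2.imwrite("pics/ov.png",cv2.resize(im[170:310,280:440],None,fx=4,fy=4)[...,::-1])
E
python3 fit.py
```

```text
[ 0.56839516  0.15754718 -0.06624027] [[0.14, -0.12], [0.44, -0.23], [-0.11, 0.07], [0.16, -0.39], [-0.42, 0.29], [0.01, 0.17], [-0.24, 0.25]]
0.087 [0.5742 0.2444]
0.029 [0.5703 0.1865]
-0.029 [0.5665 0.1286]
-0.087 [0.5626 0.0707]
```

View pics/ov.png

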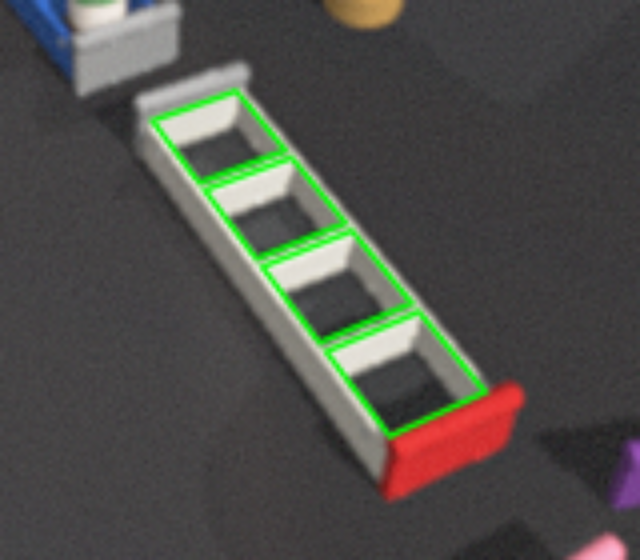

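```bash
cat > go.py <<'E'
from h import *
import sys
from scipy.spatial.transform import Rotation as Ro
s=manip.read_state(); R=Ro.from_quat(s["tcp_rot"]); M=R.as_matrix()
print("t",round(s["t"],2),"tcp",np.round(s["tool_pos"],4),"gap",round(float(s["finger_gap"]),4),"F",np.round(s["ft_force"],1))
print(np.round(M,3))
best=None
for sg in(1,-1):
    G=np.c_[[0,0,-1],[sg,0,0],np.cross([0,0,-1],[sg,0,0])]
    w=(R.inv()*Ro.from_matrix(G)).as_rotvec()
    print("turn",np.round(w,3))
for a in sys.argv[1:]:
    p=np.array(eval(a)); print(a,"cm tool:",np.round(M.T@(p-s["tool_pos"])*100,2))
E
python3 go.py "[.5588,-.2337,.2]"; python3 -c "
from h import *;print(manip.read_state()['joint_pos'])"
```

```text
t 1.35 tcp [ 0.2396 -0.495   0.1722] gap 0.094 F [ 0.2 -1.1 -0.3]
[[-0.     0.436 -0.9  ]
 [ 0.    -0.9   -0.436]
 [-1.    -0.     0.   ]]
turn [-1.12 -0.    0.  ]
turn [2.022 0.    0.   ]
[.5588,-.2337,.2] cm tool: [ -2.78  -9.62 -40.12]
[-1.18658953e+00  2.99927787e-01  1.52098040e+00 -4.32049769e-06
  1.32071447e+00 -6.65861925e-02]
```

Request:
servo_tool --plan "-0.15 0 0 -2.78 -1 -4 1; -0.3 0 0 -2.78 -2 -8.5 1; -0.45 0 0 -2.78 -3.2 -13.5 1; -0.6 0 0 -2.78 -4.4 -18.5 1; -0.75 0 0 -2.78 -5.6 -23.5 1; -0.9 0 0 -2.78 -6.8 -28.5 1; -1.02 0 0 -2.78 -7.8 -33 1; -1.12 0 0 -2.78 -8.8 -37 1; -1.12 0 0 -2.78 -9.4 -39.2 1; -1.12 0 0 -2.78 -9.62 -40.12 1; -1.12 0 0 -2.78 -9.62 -40.12 1" --newtons 20

```text
t: 2.72
tool_pos: [0.5586, -0.2341, 0.2]
tcp_rot: [-0.5, -0.5, 0.5, -0.5]
ft_force: [-0.1, -0.1, 0.4]
finger_gap: 0.0939
```

```bash
python3 go.py "[.5588,-.2337,.038]"; python3 -c "
from h import *
im=manip.camera('wrist');cv2.imwrite('pics/w1.png',im[...,::-1])
print(manip.read_state()['joint_pos'])
print(proj('wrist',[[.5588,-.2337,.092],[.5588,-.2337,.006]]))"
```

```text
t 2.73 tcp [ 0.5586 -0.2341  0.2   ] gap 0.0939 F [-0.1 -0.1  0.4]
[[-0.     1.    -0.001]
 [-0.    -0.001 -1.   ]
 [-1.    -0.     0.   ]]
turn [-0.001  0.     0.   ]
turn [ 3.14  0.   -0.  ]
[.5588,-.2337,.038] cm tool: [16.2   0.03 -0.04]
[-4.57858945e-01  4.07057669e-01  1.31266011e+00 -2.09022650e-04
  1.42194324e+00 -4.56239422e-01]
[[322.48884787 191.60236035]
 [322.49908208 175.98021945]]
```

View pics/w1.png

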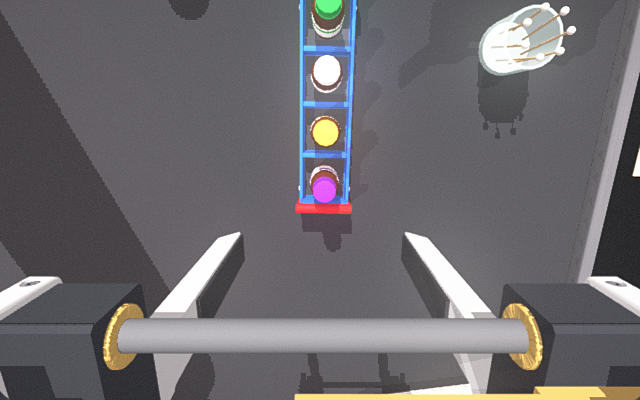

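The wrist view shows the purple cap at (324,186), close to the predicted (322,191), and the beaker is clear. Descending.

Request:
servo_tool --plan "0 0 0 3 0 0 1; 0 0 0 7 0 0 1; 0 0 0 11 0 0 1; 0 0 0 14 0 0 1; 0 0 0 15.6 0 0 1; 0 0 0 16.2 0 0 1; 0 0 0 16.2 0 0 0.25; 0 0 0 16.2 0 0 0.25; 0 0 0 16.2 0 0 0.2; 0 0 0 16.2 0 0 0.2; 0 0 0 16.2 0 0 0.2; 0 0 0 16.2 0 0 0.2" --newtons 20

```text
t: 4.28
tool_pos: [0.5588, -0.2337, 0.038]
tcp_rot: [-0.5, -0.5, 0.5, -0.5]
ft_force: [0.5, 0.5, -0.0]
finger_gap: 0.0373
```

Request:
servo_tool --plan "0 0 0 0 0 0 0.1; 0 0 0 0 0 0 0.1; 0 0 0 0 0 0 0.1; 0 0 0 0 0 0 0.1; 0 0 0 -0.5 0 0 0.1; 0 0 0 -2 0 0 0.1" --newtons 20

```text
t: 5.03
tool_pos: [0.5585, -0.2335, 0.0582]
tcp_rot: [0.5, 0.5, -0.5, 0.5]
ft_force: [0.1, -0.3, -0.4]
finger_gap: 0.0233
```

```bash
python3 -c "
from h import *
im=manip.camera('scene');cv2.imwrite('pics/s2.png',cv2.resize(im[60:210,200:400],None,fx=4,fy=4)[...,::-1])
im=manip.camera('wrist');cv2.imwrite('pics/w2.png',im[...,::-1])
s=manip.read_state();print(s['finger_gap'],s['ft_force'],s['tool_pos'])"
```

```text
0.023363893651534667 [ 0.56655668 -0.45684701 -1.22857648] [ 0.55980288 -0.234156    0.0604401 ]
```

View pics/s2.png

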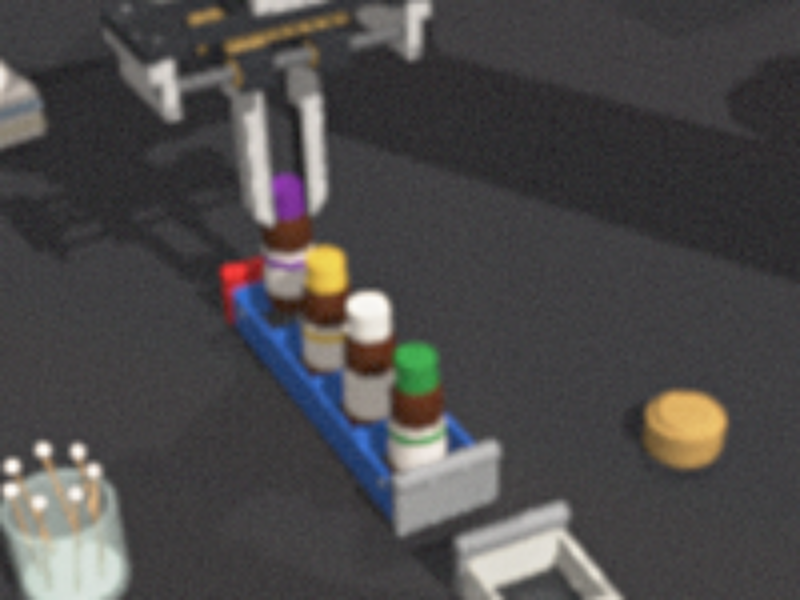

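View pics/w2.png

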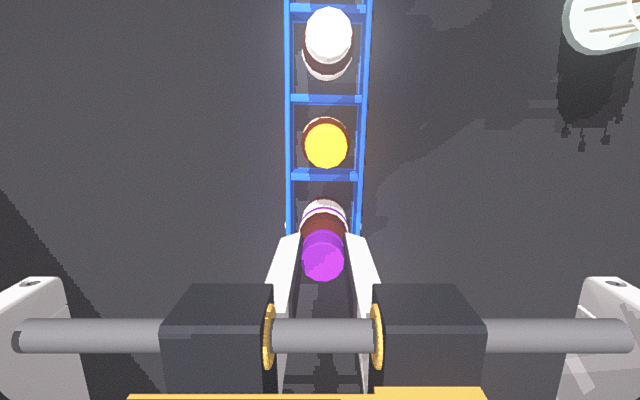

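```bash
sed -i 's/"scene":(100,200,240,340)/"scene":(60,200,240,340)/' m2.py; python3 m2.py 2>&1| grep -v red; python3 -c "
from h import *
for i in range(3):
  manip.camera('wrist');s=manip.read_state();print(s['finger_gap'],s['ft_force'],s['tool_pos'],s['wrist_torque'])"
```

```text
purple scene [267 102   9  12  89] [271.2 107.5]
purple top [444 209  10  12  90] [448.2 214.1]
purple [ 0.5592 -0.2291  0.1085] 0.6891204008445015
yellow scene [277 121  10  12 101] [281.3 127.2]
yellow top [414 209  13  12 122] [419.7 214.5]
yellow [ 0.56   -0.1756  0.0811] 0.5402199974763562
green scene [299 146  11  12 118] [303.8 151.5]
green top [361 207  12  12 114] [366.7 212.1]
green [ 0.5625 -0.0596  0.0819] 0.38588967587776324
0.023482796611197333 [ 0.0128515   0.73213157 -0.76660339] [ 0.55882549 -0.23368411  0.05817735] [ 0.00494925 -0.04880512 -0.01893294]
0.023281649379265617 [ 0.11475589 -0.65875373 -2.02617972] [ 0.55868635 -0.23359301  0.05788978] [ 0.02882473 -0.13012247  0.00956406]
0.023392419494360644 [-0.5120523  -0.08380462 -1.08995843] [ 0.55864006 -0.23357081  0.05775478] [-0.01190493 -0.12070637  0.00478664]
```

```bash
python3 -c "
from h import *
im=manip.camera('scene').copy()
for z in(.058,.077,.155):
  for dx in (-.012,.012): 
    p=proj('scene',[[.5588+dx,-.2337,z]])[0];print(z,p);cv2.circle(im,tuple(np.round(p*16).astype(int)),12,(0,255,0),-1,cv2.LINE_AA,4)
cv2.imwrite('pics/s3.png',cv2.resize(im[60:160,230:330],None,fx=6,fy=6,interpolation=cv2.INTER_CUBIC)[...,::-1])"
```

```text
0.058 [275.51035442 122.72732959]
0.058 [267.1465649  125.28028195]
0.077 [275.00340978 116.29142574]
0.077 [266.51744131 118.81808566]
0.155 [272.76577476  87.88358291]
0.155 [263.73852473  90.27376675]
```

View pics/s3.png

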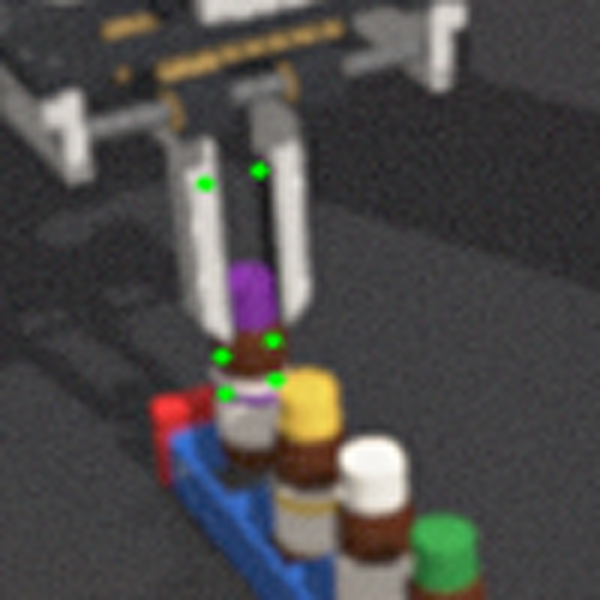

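The fingers hold the cap (gap 23 mm) and the bottle is up 20 mm. The fingertips show about 25 mm higher than the reported TCP. Relative motion still holds, since both trays have the same floor height, so I'll lift and check that the bottle follows.

Request:
servo_tool --plan "0 0 0 -1.5 0 0 0.1; 0 0 0 -4 0 0 0.1; 0 0 0 -7 0 0 0.1; 0 0 0 -9 0 0 0.1; 0 0 0 -10 0 0 0.1; 0 0 0 -10 0 0 0.1" --newtons 25

```text
t: 6.18
tool_pos: [0.559, -0.2337, 0.1586]
tcp_rot: [0.5, 0.5, -0.5, 0.5]
ft_force: [-0.3, 0.4, -0.6]
finger_gap: 0.0233
```

```bash
sed -i 's/"scene":(60,200,240,340)/"scene":(40,200,240,340)/' m2.py; python3 m2.py 2>&1| grep purple; python3 go.py "[.5742,.2444,.158]";python3 -c "
from h import *
im=manip.camera('scene').copy()
for z in(.158,.177,.255):
  for dx in (-.012,.012): 
    p=proj('scene',[[.5588+dx,-.2337,z]])[0];cv2.circle(im,tuple(np.round(p*16).astype(int)),12,(0,255,0),-1,cv2.LINE_AA,4)
cv2.imwrite('pics/s4.png',cv2.resize(im[20:160,230:330],None,fx=4,fy=4,interpolation=cv2.INTER_CUBIC)[...,::-1])"
```

```text
purple scene [264  63  10  13 101] [268.2  69.3]
purple top [460 204  10  13 107] [464.8 209.8]
purple [ 0.5579 -0.2279  0.2064] 0.2873085143733647
t 6.28 tcp [ 0.5585 -0.2335  0.1573] gap 0.0233 F [-0.1 -1.2 -1.8]
[[-0.001  1.    -0.   ]
 [ 0.001 -0.    -1.   ]
 [-1.    -0.001 -0.001]]
turn [-0.    -0.001  0.001]
turn [3.142e+00 2.000e-03 1.000e-03]
[.5742,.2444,.158] cm tool: [ -0.05   1.57 -47.79]
```

View pics/s4.png

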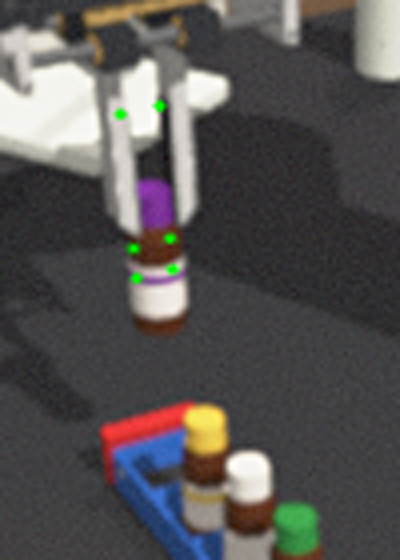

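Request:
servo_tool --plan "0 0 0 0 0 -1.5 0.1; 0 0 0 0 0.1 -5 0.1; 0 0 0 0 0.3 -9.5 0.1; 0 0 0 0 0.5 -14.5 0.1; 0 0 0 0 0.7 -19.5 0.1; 0 0 0 0 0.9 -24.5 0.1; 0 0 0 0 1.1 -29.5 0.1; 0 0 0 0 1.3 -34.5 0.1; 0 0 0 0 1.4 -39.5 0.1; 0 0 0 0 1.5 -43.5 0.1; 0 0 0 0 1.5 -46.5 0.1; 0 0 0 0 1.5 -47.8 0.1"

```text
t: 7.82
tool_pos: [0.5729, 0.2462, 0.1575]
tcp_rot: [0.499, 0.501, -0.5, 0.5]
ft_force: [0.6, -0.8, -0.9]
finger_gap: 0.0233
```

Request:
servo_tool --plan "0 0 0 2 0 0 0.1; 0 0 0 5 0 0 0.1; 0 0 0 8 0 0 0.1; 0 0 0 9.5 0 0 0.1; 0 0 0 9.5 0 0 0.1"

```text
t: 8.45
tool_pos: [0.5735, 0.244, 0.0625]
tcp_rot: [-0.5, -0.5, 0.501, -0.5]
ft_force: [0.4, 1.0, -0.5]
finger_gap: 0.0232
```

```bash
python3 go.py "[.5742,.2444,.038]";python3 -c "
from h import *
im=manip.camera('scene');cv2.imwrite('pics/s5.png',cv2.resize(im[150:310,300:460],None,fx=4,fy=4,interpolation=cv2.INTER_CUBIC)[...,::-1])
im=manip.camera('top');cv2.imwrite('pics/t5.png',cv2.resize(im[170:250,190:340],None,fx=4,fy=4,interpolation=cv2.INTER_CUBIC)[...,::-1])"
```

```text
t 8.45 tcp [0.5735 0.244  0.0625] gap 0.0232 F [ 0.4  1.  -0.5]
[[-0.001  1.    -0.   ]
 [-0.    -0.    -1.   ]
 [-1.    -0.001  0.   ]]
turn [-0.     0.     0.001]
turn [ 3.141e+00  2.000e-03 -1.000e-03]
[.5742,.2444,.038] cm tool: [ 2.45  0.08 -0.04]
```

View pics/s5.png

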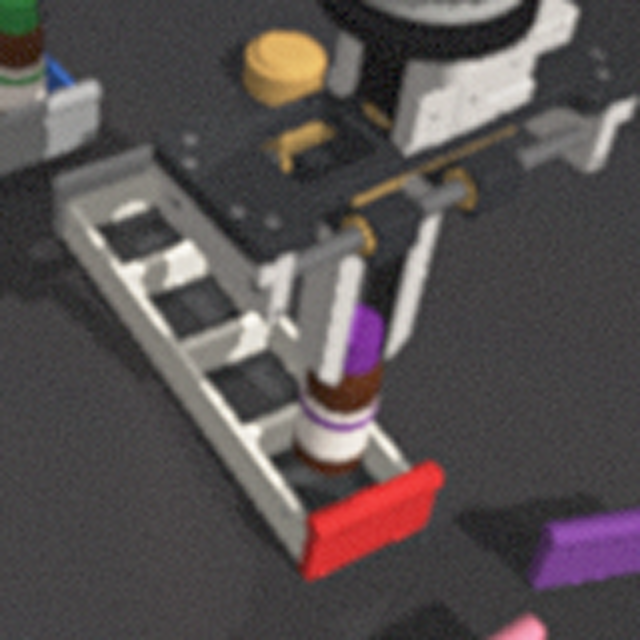

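View pics/t5.png

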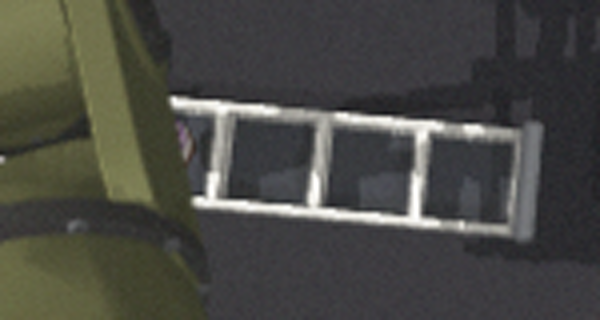

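```bash
python3 -c "
from h import *
p=proj('scene',[[.574,.244,.03],[.574,.244,.106],[.574,.244,.116]]);print((p-[300,150])*4)"
```

```text
[[323.18381037 446.39205278]
 [346.41802164 336.78482193]
 [349.77055797 320.96925502]]
```

Request:
servo_tool --plan "0 0 0 0.8 0.1 0 0.1; 0 0 0 1.6 0.1 0 0.1; 0 0 0 2.1 0.1 0 0.1; 0 0 0 2.3 0.1 0 0.1; 0 0 0 2.3 0.1 0 0.1"

```text
t: 9.18
tool_pos: [0.5748, 0.2443, 0.04]
tcp_rot: [0.5, 0.5, -0.5, 0.5]
ft_force: [0.2, 0.7, -0.8]
finger_gap: 0.0235
```

Request:
servo_tool --plan "0 0 0 0.1 0 0 0.1; 0 0 0 0.2 0 0 0.1; 0 0 0 0.2 0 0 0.1"

```text
t: 9.55
tool_pos: [0.5749, 0.2443, 0.0381]
tcp_rot: [0.5, 0.5, -0.5, 0.5]
ft_force: [-0.1, 0.2, -0.2]
finger_gap: 0.0233
```

```bash
python3 -c "
from h import *
im=manip.camera('scene');cv2.imwrite('pics/s6.png',cv2.resize(im[150:310,300:460],None,fx=4,fy=4,interpolation=cv2.INTER_CUBIC)[...,::-1])
for z in (.006,.083): print((proj('scene',[[.5748,.2444,z]])-[300,150])*4)
s=manip.read_state();print(s['ft_force'],s['tool_pos'])"
```

```text
[[315.75986184 478.87348598]]
[[338.1130415  373.21035863]]
[ 0.01761658  0.37620324 -0.6093966 ] [0.57484146 0.24434315 0.03805248]
```

View pics/s6.png

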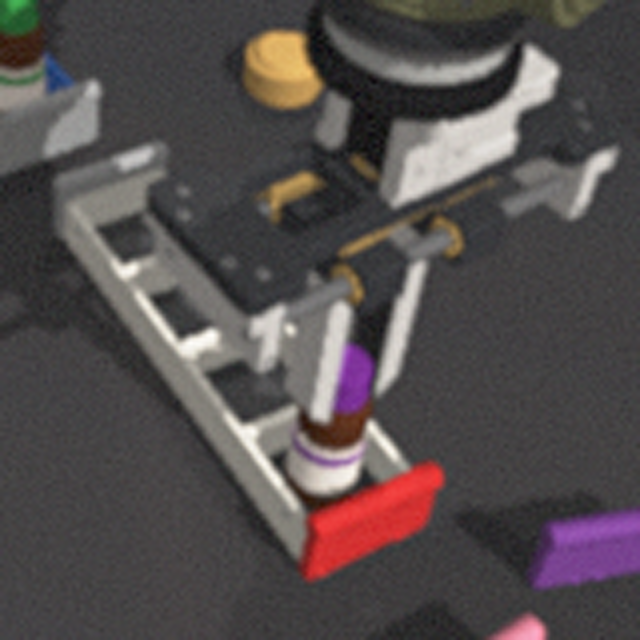

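Request:
servo_tool --plan "0 0 0 0.1 0 0 0.1; 0 0 0 0.1 0 0 0.1"

```text
t: 9.85
tool_pos: [0.5752, 0.2445, 0.0379]
tcp_rot: [0.5, 0.5, -0.5, 0.5]
ft_force: [0.0, 0.3, 5.8]
finger_gap: 0.0234
```

Request:
servo_tool --plan "0 0 0 0.1 0 0 0.1; 0 0 0 0.1 0 0 0.1"

```text
t: 10.1
tool_pos: [0.5757, 0.2446, 0.0377]
tcp_rot: [0.501, 0.5, -0.499, 0.5]
ft_force: [-0.9, -1.2, 11.6]
finger_gap: 0.0231
```

Contact came right at 0.038, as expected. Backing off to zero load, opening and lifting.

Request:
servo_tool --plan "0 0 0 -0.2 0 0 0.1; 0 0 0 -0.2 0 0 0.5; 0 0 0 -0.2 0 0 0.6; 0 0 0 -0.2 0 0 0.6; 0 0 0 -0.2 0 0 0.6; 0 0 0 -2 0 0 0.6; 0 0 0 -6 0 0 0.6; 0 0 0 -10 0 0 0.6; 0 0 0 -12 0 0 0.6; 0 0 0 -12 0 2 0.6; 0 0 0 -12 -0.3 7 0.6"

```text
t: 11.48
tool_pos: [0.5712, 0.1735, 0.1553]
tcp_rot: [0.499, 0.501, -0.5, 0.5]
ft_force: [0.2, 0.4, 0.6]
finger_gap: 0.0565
```

```bash
python3 go.py "[.5602,-.1757,.158]";python3 -c "
from h import *
im=manip.camera('scene');cv2.imwrite('pics/s7.png',cv2.resize(im[150:310,300:460],None,fx=4,fy=4,interpolation=cv2.INTER_CUBIC)[...,::-1])"
```

```text
t 11.47 tcp [0.5712 0.1735 0.1553] gap 0.0565 F [0.2 0.4 0.6]
[[-0.001  1.     0.002]
 [-0.     0.002 -1.   ]
 [-1.    -0.001  0.   ]]
turn [0.002 0.    0.001]
turn [-3.14e+00 -1.00e-03  0.00e+00]
[.5602,-.1757,.158] cm tool: [-0.26 -1.18 34.92]
```

View pics/s7.png

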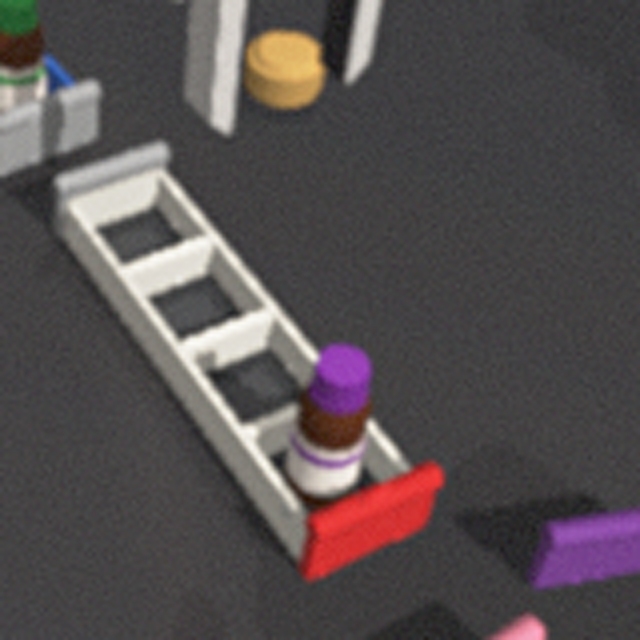

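Request:
servo_tool --plan "0 0 0 -0.2 -0.1 3.5 0.6; 0 0 0 -0.2 -0.3 8.5 0.6; 0 0 0 -0.2 -0.5 14 0.6; 0 0 0 -0.2 -0.7 19.5 0.6; 0 0 0 -0.2 -0.9 25 0.6; 0 0 0 -0.2 -1.1 30 0.6; 0 0 0 -0.2 -1.15 33.5 0.6; 0 0 0 -0.2 -1.15 34.9 0.6; 0 0 0 -0.2 -1.15 34.9 0.6" --newtons 25

```text
t: 12.65
tool_pos: [0.5598, -0.175, 0.1576]
tcp_rot: [-0.5, -0.5, 0.5, -0.499]
ft_force: [-0.0, 0.4, -0.4]
finger_gap: 0.0562
```

```bash
python3 go.py "[.5602,-.1757,.038]"
```

```text
t 12.65 tcp [ 0.5598 -0.175   0.1576] gap 0.0562 F [-0.   0.4 -0.4]
[[-0.001  1.    -0.001]
 [ 0.    -0.001 -1.   ]
 [-1.    -0.001 -0.   ]]
turn [-0.001 -0.     0.001]
turn [3.14e+00 1.00e-03 1.00e-03]
[.5602,-.1757,.038] cm tool: [11.95  0.05  0.07]
```

Request:
servo_tool --plan "0 0 0 3 0 0 0.6; 0 0 0 7 0 0.05 0.6; 0 0 0 10.5 0 0.05 0.6; 0 0 0 12 0 0.05 0.6; 0 0 0 12 0 0.05 0.1; 0 0 0 12 0 0.05 0.1; 0 0 0 12 0 0.05 0.1; 0 0 0 12 0 0.05 0.1; 0 0 0 12 0 0.05 0.1; 0 0 0 12 0 0.05 0.1; 0 0 0 12 0 0.05 0.1; 0 0 0 12 0 0.05 0.1" --newtons 25

```text
t: 14.15
tool_pos: [0.5609, -0.1753, 0.0388]
tcp_rot: [0.5, 0.5, -0.5, 0.5]
ft_force: [-0.2, 0.7, 6.5]
finger_gap: 0.0234
```

Request:
servo_tool --plan "0 0 0 -0.5 0 0 0.1; 0 0 0 -2 0 0 0.1; 0 0 0 -5 0 0 0.1; 0 0 0 -8.5 0 0 0.1; 0 0 0 -11 0 0 0.1; 0 0 0 -12 0 0 0.1; 0 0 0 -12 0 0 0.1"

```text
t: 15.02
tool_pos: [0.5604, -0.1752, 0.1583]
tcp_rot: [0.5, 0.5, -0.5, 0.5]
ft_force: [-1.3, 0.1, -1.1]
finger_gap: 0.0233
```

```bash
python3 m2.py|grep -v red; python3 go.py "[.5703,.1865,.158]"
```

```text
purple scene [258 133   1   3   3] [258. 134.]
t 15.12 tcp [ 0.5599 -0.175   0.157 ] gap 0.0233 F [ 0.8  0.4 -2. ]
[[-0.002  1.    -0.   ]
 [ 0.001 -0.    -1.   ]
 [-1.    -0.002 -0.001]]
turn [-0.    -0.001  0.002]
turn [3.142e+00 2.000e-03 1.000e-03]
[.5703,.1865,.158] cm tool: [ -0.08   1.04 -36.15]Traceback (most recent call last):
  File "m2.py", line 15, in <module>
    k,l,st,ce=cv2.connectedComponentsWithStats(mm); i=1+np.argmax(st[1:,4]); uv[c]=ce[i]; print(n,c,st[i],ce[i].round(1))
                                                        ~~~~~~~~~^^^^^^^^^^
    return _wrapfunc(a, 'argmax', axis=axis, out=out, **kwds)
    return bound(*args, **kwds)
ValueError: attempt to get argmax of an empty sequence
```

Request:
servo_tool --plan "0 0 0 0 0 -1.5 0.1; 0 0 0 0 0.1 -5 0.1; 0 0 0 0 0.3 -9.5 0.1; 0 0 0 0 0.5 -14.5 0.1; 0 0 0 0 0.7 -19.5 0.1; 0 0 0 0 0.9 -24.5 0.1; 0 0 0 0 1.0 -29.5 0.1; 0 0 0 0 1.05 -33 0.1; 0 0 0 0 1.05 -35.4 0.1; 0 0 0 0 1.05 -36.1 0.1; 0 0 0 0 1.05 -36.1 0.1"

```text
t: 16.5
tool_pos: [0.5705, 0.1859, 0.1577]
tcp_rot: [0.5, 0.5, -0.5, 0.5]
ft_force: [0.2, -0.2, -1.0]
finger_gap: 0.0232
```

Request:
servo_tool --plan "0 0 0 2 0 0 0.1; 0 0 0 5 0 0 0.1; 0 0 0 8 0 0 0.1; 0 0 0 9.5 0 0 0.1; 0 0 0 10 0 0 0.1; 0 0 0 10 0 0 0.1"

```text
t: 17.25
tool_pos: [0.5712, 0.1857, 0.0587]
tcp_rot: [0.5, 0.5, -0.5, 0.5]
ft_force: [0.6, 0.4, -0.0]
finger_gap: 0.0231
```

```bash
python3 go.py "[.5703,.1865,.038]";python3 -c "
from h import *
im=manip.camera('scene');cv2.imwrite('pics/s8.png',cv2.resize(im[150:310,300:460],None,fx=4,fy=4,interpolation=cv2.INTER_CUBIC)[...,::-1])"
```

```text
t 17.25 tcp [0.5712 0.1857 0.0587] gap 0.0231 F [ 0.6  0.4 -0. ]
[[ 0.001  1.    -0.   ]
 [ 0.    -0.    -1.   ]
 [-1.     0.001 -0.   ]]
turn [-0.    -0.    -0.001]
turn [ 3.141e+00 -1.000e-03  0.000e+00]
[.5703,.1865,.038] cm tool: [ 2.07 -0.09 -0.08]
```

View pics/s8.png

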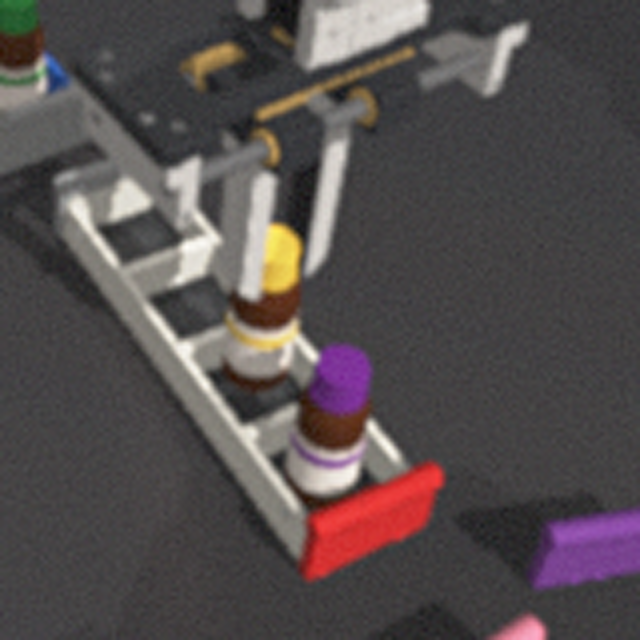

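Yellow hangs upright over the second compartment. Lowering until it touches.

Request:
servo_tool --plan "0 0 0 0.8 0 0 0.1; 0 0 0 1.5 0 0 0.1; 0 0 0 1.8 0 0 0.1; 0 0 0 2.0 0 0 0.1; 0 0 0 2.1 0 0 0.1; 0 0 0 2.1 0 0 0.1"

```text
t: 18.05
tool_pos: [0.5713, 0.186, 0.0387]
tcp_rot: [0.5, 0.5, -0.5, 0.5]
ft_force: [-5.9, -1.4, 14.2]
finger_gap: 0.0233
```

Request:
servo_tool --plan "0 0 0 -0.15 0 0 0.1; 0 0 0 -0.15 0 0 0.1"

```text
t: 18.3
tool_pos: [0.5711, 0.1859, 0.0389]
tcp_rot: [0.5, 0.5, -0.5, 0.5]
ft_force: [1.0, -0.2, 3.2]
finger_gap: 0.0233
```

Request:
servo_tool --plan "0 0 0 0 0 0 0.35; 0 0 0 0 0 0 0.6; 0 0 0 0 0 0 0.6; 0 0 0 0 0 0 0.6; 0 0 0 -1.5 0 0 0.6; 0 0 0 -5 0 0 0.6; 0 0 0 -9 0 0 0.6; 0 0 0 -12 0 0 0.6; 0 0 0 -12 0 1.5 0.6; 0 0 0 -12 -0.2 6 0.6"

```text
t: 19.55
tool_pos: [0.5684, 0.1257, 0.1583]
tcp_rot: [0.499, 0.501, -0.499, 0.501]
ft_force: [0.5, -1.0, -0.5]
finger_gap: 0.0566
```

```bash
python3 go.py "[.561,-.1175,.158]";python3 -c "
from h import *
im=manip.camera('scene');cv2.imwrite('pics/s9.png',cv2.resize(im[150:310,300:460],None,fx=4,fy=4,interpolation=cv2.INTER_CUBIC)[...,::-1])"
```

```text
t 19.55 tcp [0.5684 0.1257 0.1583] gap 0.0566 F [ 0.5 -1.  -0.5]
[[-0.     1.     0.002]
 [ 0.     0.002 -1.   ]
 [-1.    -0.    -0.   ]]
turn [ 0.002 -0.     0.   ]
turn [-3.139 -0.    -0.   ]
[.561,-.1175,.158] cm tool: [ 0.03 -0.8  24.32]
```

View pics/s9.png

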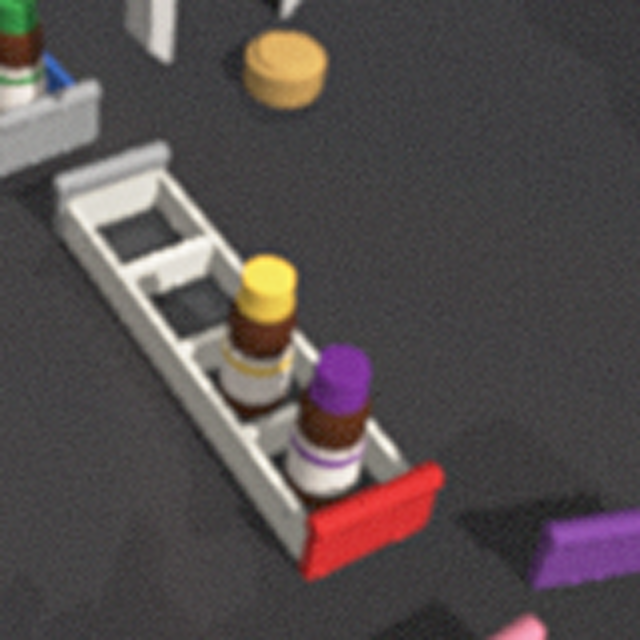

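Request:
servo_tool --plan "0 0 0 0 -0.1 3.5 0.6; 0 0 0 0 -0.3 8.5 0.6; 0 0 0 0 -0.5 14 0.6; 0 0 0 0 -0.65 19 0.6; 0 0 0 0 -0.75 23 0.6; 0 0 0 0 -0.75 24.35 0.6; 0 0 0 0 -0.75 24.35 0.6; 0 0 0 0 -0.75 24.35 0.6"

```text
t: 20.6
tool_pos: [0.5613, -0.1165, 0.1584]
tcp_rot: [0.5, 0.5, -0.5, 0.5]
ft_force: [0.1, -0.1, 0.5]
finger_gap: 0.0563
```

```bash
python3 go.py "[.561,-.1175,.038]"; python3 -c "
from h import *
im=manip.camera('wrist');cv2.imwrite('pics/w9.png',im[...,::-1])"
```

```text
t 20.6 tcp [ 0.5613 -0.1165  0.1584] gap 0.0563 F [ 0.1 -0.1  0.5]
[[-0.     1.     0.001]
 [ 0.     0.001 -1.   ]
 [-1.    -0.    -0.   ]]
turn [ 0.001 -0.     0.   ]
turn [-3.141 -0.    -0.   ]
[.561,-.1175,.038] cm tool: [12.04 -0.03  0.1 ]
```

View pics/w9.png

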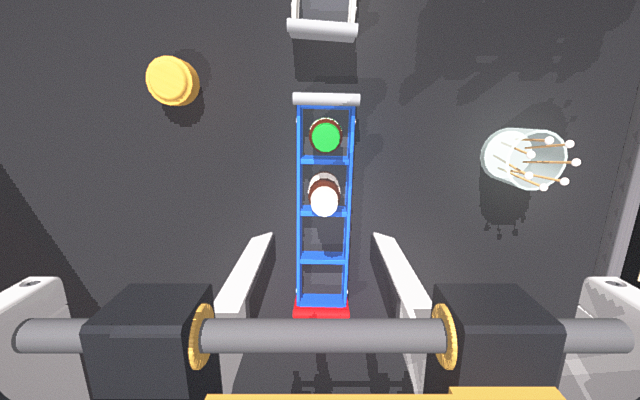

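White (324,200) is centred between the fingers, green is at (326,135), and the beaker and weight haven't moved.

Request:
servo_tool --plan "0 0 0 3 0 0.05 0.6; 0 0 0 7 0 0.1 0.6; 0 0 0 10.5 0 0.1 0.6; 0 0 0 11.9 0 0.1 0.6; 0 0 0 11.9 0 0.1 0.1; 0 0 0 11.9 0 0.1 0.1; 0 0 0 11.9 0 0.1 0.1; 0 0 0 11.9 0 0.1 0.1; 0 0 0 11.9 0 0.1 0.1; 0 0 0 11.9 0 0.1 0.1; 0 0 0 11.9 0 0.1 0.1" --newtons 25

```text
t: 22.02
tool_pos: [0.5619, -0.1188, 0.0403]
tcp_rot: [0.5, 0.499, -0.5, 0.5]
ft_force: [0.6, 0.1, 6.6]
finger_gap: 0.0234
```

Request:
servo_tool --plan "0 0 0 -0.5 0 0 0.1; 0 0 0 -2 0 0 0.1; 0 0 0 -5 0 0 0.1; 0 0 0 -8.5 0 0 0.1; 0 0 0 -11 0 0 0.1; 0 0 0 -12 0 0 0.1; 0 0 0 -12 0 0 0.1"

```text
t: 22.9
tool_pos: [0.5613, -0.1187, 0.1598]
tcp_rot: [0.5, 0.5, -0.5, 0.5]
ft_force: [0.6, 0.2, -2.0]
finger_gap: 0.0231
```

```bash
python3 go.py "[.5665,.1286,.158]"; python3 -c "
from h import *
im=manip.camera('scene');cv2.imwrite('pics/s10.png',cv2.resize(im[30:230,230:430],None,fx=3,fy=3,interpolation=cv2.INTER_CUBIC)[...,::-1])"
```

```text
t 22.9 tcp [ 0.5613 -0.1187  0.1598] gap 0.0231 F [ 0.6  0.2 -2. ]
[[ 0.  1.  0.]
 [-0.  0. -1.]
 [-1.  0.  0.]]
turn [ 0.  0. -0.]
turn [-3.142e+00  1.000e-03  0.000e+00]
[.5665,.1286,.158] cm tool: [  0.18   0.52 -24.73]
```

View pics/s10.png

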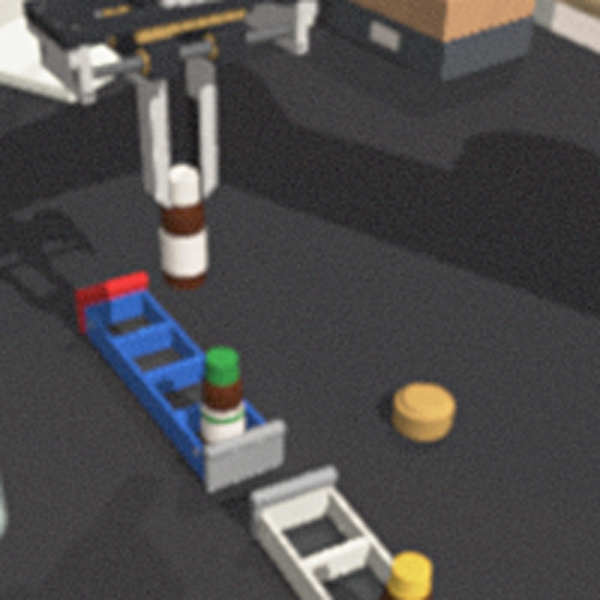

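Request:
servo_tool --plan "0 0 0 0 0 -1.5 0.1; 0 0 0 0 0.1 -5 0.1; 0 0 0 0 0.2 -9.5 0.1; 0 0 0 0 0.3 -14.5 0.1; 0 0 0 0 0.4 -19 0.1; 0 0 0 0 0.5 -22.5 0.1; 0 0 0 0 0.55 -24.4 0.1; 0 0 0 0 0.55 -24.7 0.1; 0 0 0 0 0.55 -24.7 0.1"

```text
t: 24.08
tool_pos: [0.5668, 0.1277, 0.1594]
tcp_rot: [-0.5, -0.5, 0.5, -0.5]
ft_force: [-0.1, -0.9, -1.2]
finger_gap: 0.0229
```

Request:
servo_tool --plan "0 0 0 2 0 0 0.1; 0 0 0 5 0 0 0.1; 0 0 0 8 0 0 0.1; 0 0 0 9.5 0 0 0.1; 0 0 0 10 0 0 0.1; 0 0 0 10 0 0 0.1"

```text
t: 24.82
tool_pos: [0.5672, 0.1281, 0.0602]
tcp_rot: [0.5, 0.5, -0.5, 0.5]
ft_force: [0.5, 0.4, -1.1]
finger_gap: 0.0236
```

```bash
python3 go.py "[.5665,.1286,.038]";python3 -c "
from h import *
im=manip.camera('scene');cv2.imwrite('pics/s11.png',cv2.resize(im[150:310,300:460],None,fx=4,fy=4,interpolation=cv2.INTER_CUBIC)[...,::-1])"
```

```text
t 24.82 tcp [0.5672 0.1281 0.0602] gap 0.0236 F [ 0.5  0.4 -1.1]
[[ 0.001  1.    -0.   ]
 [ 0.    -0.    -1.   ]
 [-1.     0.001 -0.   ]]
turn [-0.    -0.    -0.001]
turn [ 3.141e+00 -1.000e-03  0.000e+00]
[.5665,.1286,.038] cm tool: [ 2.22 -0.07 -0.05]
```

View pics/s11.png

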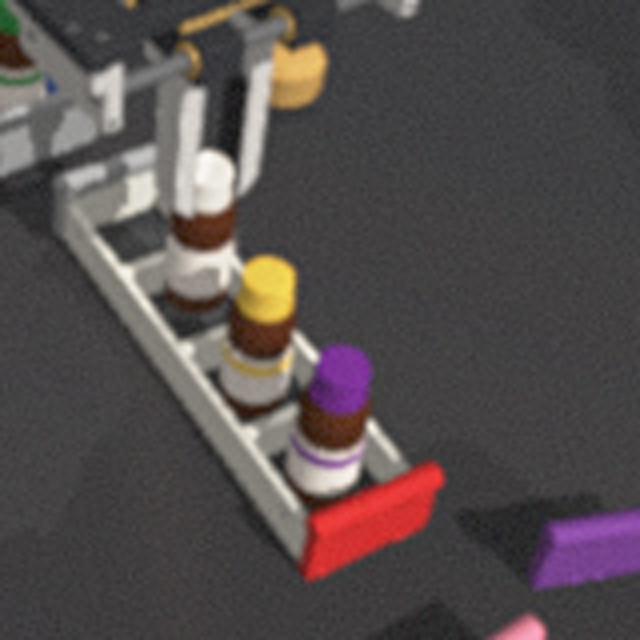

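Request:
servo_tool --plan "0 0 0 0.8 0 0 0.1; 0 0 0 1.5 0 0 0.1; 0 0 0 1.8 0 0 0.1; 0 0 0 1.95 0 0 0.1; 0 0 0 2.0 0 0 0.1; 0 0 0 2.0 0 0 0.1"

```text
t: 25.62
tool_pos: [0.5671, 0.1284, 0.0403]
tcp_rot: [0.5, 0.5, -0.5, 0.5]
ft_force: [-1.6, -0.3, 4.8]
finger_gap: 0.0234
```

Request:
servo_tool --plan "0 0 0 0 0 0 0.35; 0 0 0 0 0 0 0.6; 0 0 0 0 0 0 0.6; 0 0 0 0 0 0 0.6; 0 0 0 -1.5 0 0 0.6; 0 0 0 -5 0 0 0.6; 0 0 0 -9 0 0 0.6; 0 0 0 -12 0 0 0.6; 0 0 0 -12 -0.1 3 0.6; 0 0 0 -12 -0.2 7 0.6; 0 0 0 -12 -0.3 11 0.6; 0 0 0 -12 -0.4 15 0.6"

```text
t: 27.12
tool_pos: [0.5628, -0.0229, 0.1608]
tcp_rot: [0.5, 0.5, -0.5, 0.5]
ft_force: [-0.5, 0.3, 1.2]
finger_gap: 0.0565
```

```bash
python3 go.py "[.5624,-.0595,.158]"
```

```text
t 27.12 tcp [ 0.5628 -0.0229  0.1608] gap 0.0565 F [-0.5  0.3  1.2]
[[ 0.001  1.     0.   ]
 [-0.     0.    -1.   ]
 [-1.     0.001  0.   ]]
turn [ 0.     0.    -0.001]
turn [-3.141e+00  2.000e-03  0.000e+00]
[.5624,-.0595,.158] cm tool: [ 0.28 -0.04  3.66]
```

Request:
servo_tool --plan "0 0 0 0.2 0 2.5 0.6; 0 0 0 0.2 0 3.7 0.6; 0 0 0 0.2 0 3.7 0.6"

```text
t: 27.5
tool_pos: [0.5629, -0.0588, 0.1581]
tcp_rot: [0.5, 0.5, -0.5, 0.5]
ft_force: [0.4, 0.3, 0.2]
finger_gap: 0.0567
```

```bash
python3 go.py "[.5624,-.0595,.038]"; python3 -c "
from h import *
im=manip.camera('wrist');cv2.imwrite('pics/w12.png',im[...,::-1])
im=manip.camera('scene');cv2.imwrite('pics/s12.png',cv2.resize(im[150:310,300:460],None,fx=4,fy=4,interpolation=cv2.INTER_CUBIC)[...,::-1])"
```

```text
t 27.5 tcp [ 0.5629 -0.0588  0.1581] gap 0.0567 F [0.4 0.3 0.2]
[[ 0.001  1.    -0.001]
 [ 0.    -0.001 -1.   ]
 [-1.     0.001 -0.   ]]
turn [-0.001 -0.    -0.001]
turn [ 3.141e+00 -1.000e-03  0.000e+00]
[.5624,-.0595,.038] cm tool: [12.01 -0.06  0.07]
```

View pics/w12.png

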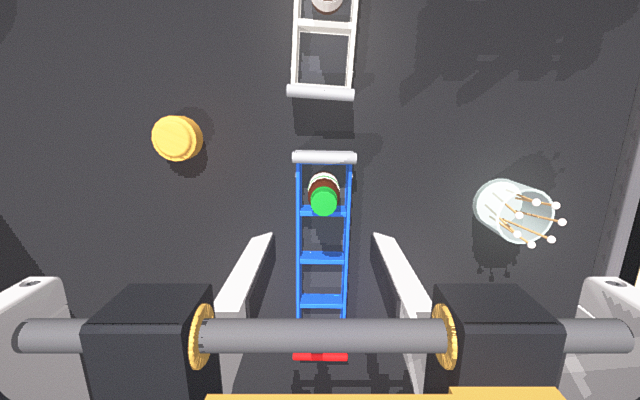

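View pics/s12.png

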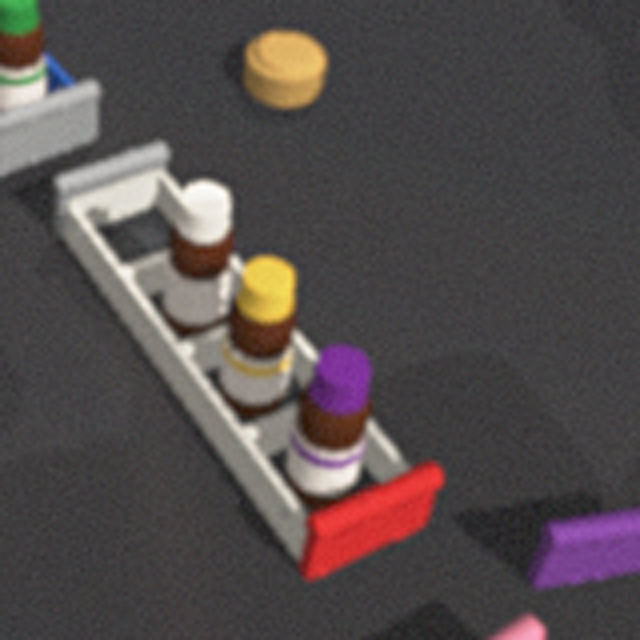

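Three bottles stand upright. Green is centred at (323,200), so I'll pick it now.

Request:
servo_tool --plan "0 0 0 3 0 0.05 0.6; 0 0 0 7 0 0.05 0.6; 0 0 0 10.5 0 0.05 0.6; 0 0 0 11.9 0 0.05 0.6; 0 0 0 11.9 0 0.05 0.1; 0 0 0 11.9 0 0.05 0.1; 0 0 0 11.9 0 0.05 0.1; 0 0 0 11.9 0 0.05 0.1; 0 0 0 11.9 0 0.05 0.1; 0 0 0 11.9 0 0.05 0.1; 0 0 0 11.9 0 0.05 0.1" --newtons 25

```text
t: 28.98
tool_pos: [0.5634, -0.0593, 0.0393]
tcp_rot: [0.5, 0.5, -0.5, 0.5]
ft_force: [-0.8, 0.2, 5.0]
finger_gap: 0.0235
```

Request:
servo_tool --plan "0 0 0 -0.5 0 0 0.1; 0 0 0 -2 0 0 0.1; 0 0 0 -5 0 0 0.1; 0 0 0 -8.5 0 0 0.1; 0 0 0 -11 0 0 0.1; 0 0 0 -12 0 0 0.1; 0 0 0 -12 0 0 0.1"

```text
t: 29.85
tool_pos: [0.5629, -0.0591, 0.1588]
tcp_rot: [0.5, 0.5, -0.5, 0.5]
ft_force: [-0.7, 0.7, -0.1]
finger_gap: 0.0234
```

```bash
python3 go.py "[.5626,.0707,.158]"
```

```text
t 29.85 tcp [ 0.5629 -0.0591  0.1588] gap 0.0234 F [-0.7  0.7 -0.1]
[[ 0.001  1.     0.   ]
 [-0.     0.    -1.   ]
 [-1.     0.001  0.   ]]
turn [ 0.     0.    -0.001]
turn [-3.142e+00  1.000e-03  0.000e+00]
[.5626,.0707,.158] cm tool: [  0.08  -0.03 -12.98]
```

Request:
servo_tool --plan "0 0 0 0 0 -1.5 0.1; 0 0 0 0 0 -4.5 0.1; 0 0 0 0 0 -8 0.1; 0 0 0 0 0 -11 0.1; 0 0 0 0 0 -12.7 0.1; 0 0 0 0 0 -13 0.1; 0 0 0 2 0 -13 0.1; 0 0 0 5 0 -13 0.1; 0 0 0 8 0 -13 0.1; 0 0 0 9.5 0 -13 0.1; 0 0 0 10 0 -13 0.1; 0 0 0 10 0 -13 0.1"

```text
t: 31.35
tool_pos: [0.5632, 0.0707, 0.0591]
tcp_rot: [0.5, 0.5, -0.5, 0.5]
ft_force: [-0.6, 1.1, -0.2]
finger_gap: 0.0235
```

```bash
python3 go.py "[.5626,.0707,.038]";python3 -c "
from h import *
im=manip.camera('scene');cv2.imwrite('pics/s13.png',cv2.resize(im[120:280,290:450],None,fx=4,fy=4,interpolation=cv2.INTER_CUBIC)[...,::-1])"
```

```text
t 31.35 tcp [0.5632 0.0707 0.0591] gap 0.0235 F [-0.6  1.1 -0.2]
[[ 0.001  1.    -0.   ]
 [ 0.    -0.    -1.   ]
 [-1.     0.001 -0.   ]]
turn [-0.    -0.    -0.001]
turn [ 3.141e+00 -1.000e-03  0.000e+00]
[.5626,.0707,.038] cm tool: [ 2.11 -0.06 -0.  ]
```

View pics/s13.png

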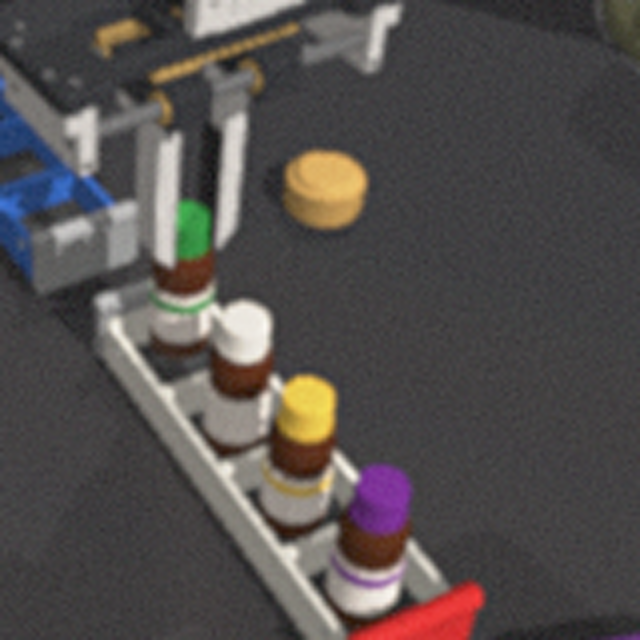

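Request:
servo_tool --plan "0 0 0 0.8 0 0 0.1; 0 0 0 1.5 0 0 0.1; 0 0 0 1.8 0 0 0.1; 0 0 0 1.95 0 0 0.1; 0 0 0 2.0 0 0 0.1; 0 0 0 2.0 0 0 0.1"

```text
t: 32.15
tool_pos: [0.5631, 0.0709, 0.0393]
tcp_rot: [0.5, 0.5, -0.5, 0.5]
ft_force: [-2.3, -0.2, 5.4]
finger_gap: 0.0232
```

Touched down (5 N). Releasing, then rising straight up and moving clear.

Request:
servo_tool --plan "0 0 0 0 0 0 0.35; 0 0 0 0 0 0 0.6; 0 0 0 0 0 0 0.6; 0 0 0 0 0 0 0.6; 0 0 0 -1.5 0 0 0.6; 0 0 0 -5 0 0 0.6; 0 0 0 -9 0 0 0.6; 0 0 0 -13 0 0 0.6; 0 0 0 -14 0 3 0.6; 0 0 0 -14 0 8 0.6; 0 0 0 -14 0 13 0.6; 0 0 0 -14 0 18 0.6"

```text
t: 33.65
tool_pos: [0.5627, -0.1107, 0.1799]
tcp_rot: [0.5, 0.5, -0.5, 0.5]
ft_force: [0.1, 0.4, 0.5]
finger_gap: 0.0564
```

Request:
servo_tool --plan "0 0 0 0 0 5 0.6; 0 0 0 0 0 10 0.6; 0 0 0 0 0 13 0.6; 0 0 0 0 0 13 0.6"

```text
t: 34.15
tool_pos: [0.5625, -0.2408, 0.1792]
tcp_rot: [0.501, 0.499, -0.501, 0.5]
ft_force: [0.4, 0.3, 0.4]
finger_gap: 0.0564
```

```bash
python3 -c "
from h import *
a=manip.camera('scene');b=manip.camera('top')
cv2.imwrite('pics/s14.png',np.vstack([cv2.resize(a[120:310,280:460],None,fx=3,fy=3)[...,::-1][:, :540]]))
cv2.imwrite('pics/t14.png',cv2.resize(b[90:310,160:480],None,fx=2.5,fy=2.5,interpolation=cv2.INTER_CUBIC)[...,::-1])
for n,H in(('swab_beaker',.04),('brass_weight',.02)):
  d=manip.outline_of('top',n)
  for q in d[:2]: print(n,q['score'],np.round(back('top',q['position'],H),3))
s=manip.read_state();print(s['t'],s['tool_pos'],s['ft_force'])"
```

```text
swab_beaker 0.6 [[ 0.763 -0.084  0.04 ]]
brass_weight 0.93 [[ 0.4   -0.006  0.02 ]]
34.35 [ 0.56303809 -0.23806266  0.17907859] [ 0.32240477  0.23940416 -0.18223754]
```

View pics/s14.png

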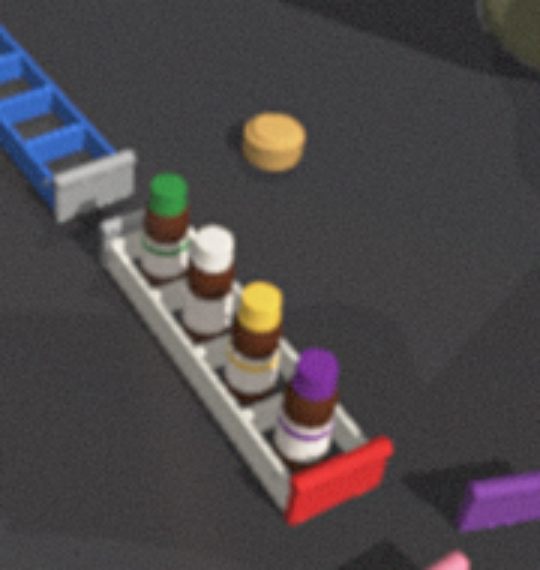

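View pics/t14.png

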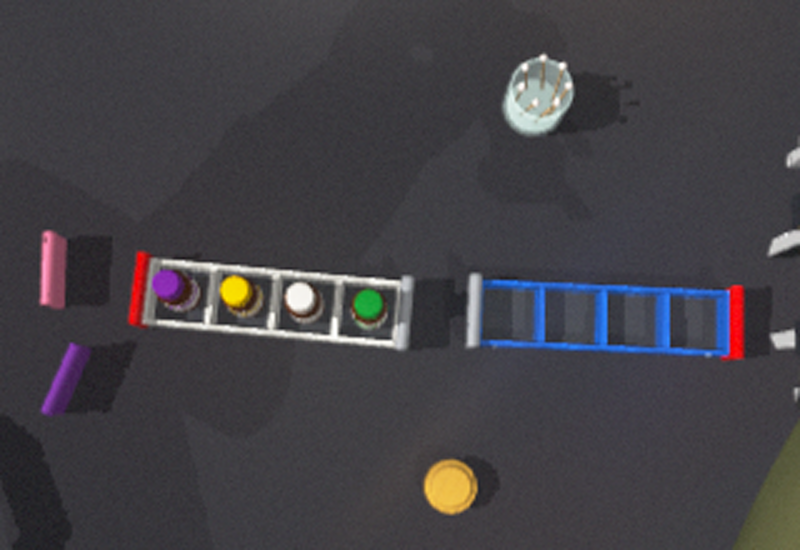

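All four bottles stand upright in order from the red end: purple, yellow, white, green. The bystanders are in place and the robot is clear.

```bash
python3 -c "
from bench import manip
print(manip.finish_job())"
```

```text
the job is handed in; nothing more can be done
None
```

All four bottles are in the white tray, one to a compartment. Counted from its red end plate they run purple, yellow, white, green, the same order as in the blue tray. I lowered each bottle until the wrist force showed contact (5 to 14 N), released it, and handed the job in at about 34 s.

**Final check:** The last scene and top pictures show all four bottles upright in their compartments and the blue tray empty. The gripper was clear of everything. The brass weight's measured position changed by about 4 mm and the beaker's by about 8 mm. The outline network scatters by that much, and the arm came near neither.

**What disagreed:**
- **Grip height:** In the scene camera the fingertips appeared about 25 mm higher than the reported TCP. The fingers therefore held the caps (gap about 23 mm), not the bodies as I had planned. I placed each bottle by its movement from pick to place.
- **Sideways force:** Yellow's touchdown briefly showed about 6 N sideways. I backed off before releasing, and it stood upright.
- **Failed script:** One re-measurement of the caps failed because the arm was blocking the view. I used the earlier measurements instead.

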